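# Start the filler plug at the bottom of the gear housing's deep well

## Task

Take the hex-headed plug out of the wooden rack, lower it into the deep well of the gear housing and press it lightly on the hidden thread ring at the bottom, turning it anticlockwise (seen from above) until you feel it drop into the thread start. Then screw it clockwise, following it down, until its flange sits fully home on the well's mouth, and let go. Never force it against the housing or its thread (stay well under 30 newtons), and leave the round-headed pin, the wrench, the bottle and the travel mug where they are.

Things in the scene. Friction and masses are not known exactly. Their poses are not given: they have to be found in the camera images.
- plug_head (a point): The plug to fit: plain steel, upright in a rack hole, flange resting on the rack's top; 0.12 to 0.18 kg. This point: on its axis, mid-height of the hexagonal head (26 mm across flats, 38 mm tall); z up, x square to a pair of flats (flats every 60 deg). Below it: a flange 40 mm across, 6 mm thick, a collar 31.4 mm across and 24 mm long, a thinner waist, the lugs, the tip (103.7 mm below)
- plug_flange (a point): centre of the underside of the plug's flange, 25 mm below plug_head; axes as plug_head. Its height above well_mouth: 13.9 mm when the lugs rest on the thread's lands (ring not pressed down), 4.5 to 6.5 mm with the lugs on the floor of the gaps, 1.5 mm when screwed home
- plug_lugs (a point): the plug's foot: point on its axis, 96.7 mm below plug_head, at the height of three radial lugs (4.4 mm thick, reaching 15.5 mm from the axis, 120 deg apart, one along +x); axes as plug_head. The tip is 7 mm lower. A lug may catch half-way on the far edge of a gap: the plug then pushes back clockwise when pressed; ease it back clockwise a few degrees and it drops
- well_mouth (a point): centre of the mouth of the well, on top of the round aluminium boss (54 mm across) of the gear housing, 95 mm above the bench; z up. The bore is 34 mm across, its mouth bevelled to 39 mm; 60 mm down lies the thread ring
- thread_top (a point): on the well's axis, 60 mm below its mouth, top of the steel three-start thread ring: flat lands with three gaps 8.4 mm wide, 120 deg apart, clocking unknown and different every time. The ring is sprung: pressed on its lands it gives from 5.6 N, 0.7 N per mm, 9 mm at most, and jumps up when the lugs come over the gaps. This point does not move with it and its yaw tells nothing of the gaps
- thread_floor (a point): on the well's axis, 9 mm below thread_top: about the floor of the gaps. Lugs down here must not go on anticlockwise (solid wall within 9 deg); a clockwise turn of about 80 deg leads them down a helix by 5 mm (1 mm per 16 deg, 1.8 mm play up and down) to a solid stop; the last 15 deg are not needed. Friction holds the plug there
- pusher_top (a point): 60.8 mm below well_mouth: top of a sprung pusher in the middle of the well, as it stands at rest. It meets the plug's tip 4 mm before the lugs meet the lands and pushes up with 2.5 N, growing by 0.15 N per mm, so the plug does not sink by its weight but must be pressed down until it is screwed in
- housing: grey gear housing, fixed to the bench, 100 x 112 mm (feet to 140 mm), case 62 mm high; origin at the centre of its underside. The well's axis lies 10 mm to its -x and 15 mm to its +y
- rack: pine rack, fixed, 60 x 160 x 86 mm; origin at the centre of its underside; two upright holes 38 mm across at y = -45 and +45 mm, one with the plug, one with the round-headed pin
- plug: the same plug; origin on its axis at the tip, 103.7 mm below plug_head, z up along the axis
- round_pin: dark steel pin with a round head 24 mm across, its top 113 mm above the bench, in the other rack hole; not to be moved; origin at its lower end
- wrench: combination wrench lying flat between rack and housing, not to be moved
- glue_bottle: glue bottle, 204 mm tall, at the back of the bench, not to be moved
- tumbler: steel travel mug, 175 mm tall, at the back of the bench, not to be moved
There are look-alikes about, which are no part of the job. What is shaped like the plug but blue or yellow is not meant.

How it is judged:
By the outcome, as a careful person would: the job done as asked, in the order asked, and still so for the second after the job is handed in, with the robot touching nothing.
It also fails if it takes over 72 s, if anything falls off the work surface, if the arm or the gripper's body presses on something with over 40 N, if the wrist force passes 120 N, or if a joint passes its speed limit or range.

## Robot

A 6-joint arm with a two-finger parallel gripper is mounted at the origin on the work surface; the furniture and walls round the work are solid. World frame = base frame: x ahead of the robot, y to its left, z up, the work surface at z = 0. Lengths are in m, angles in rad, forces in N, time in s.
With the tool pointing down it reaches from about 0.275 to 0.75 m from the base axis. Payload 10.2 kg.
Tool frame: the origin (TCP) lies midway between the tips of the shut fingers; the grasp point (between the pads) lies 19 mm behind it (r.hold_point_z is the distance from the TCP to the grasp point, in m); z points along the fingers, y is the line along which they close (so a half turn about z gives the same grasp; the last joint's range is limited). The gripper opens to 85 mm and grips with 20 to 120 N. Pads are 22 mm wide; open, the fingers measure 114 mm over their backs; the gripper's body (76 mm by 85 mm) begins 54 mm behind the grasp point. The pads swing forward as they close: fully open they stand 13 mm farther back than shut.
Start: joints at [-1.505, 0.313, 1.498, -0, 1.331, -0.223], TCP at [0.15, -0.503, 0.231] pointing down, gripper open.
Joint ranges: [-2.94, 2.94], [-0.97, 2.17], [0.19, 2.56], [-1.23, 4.37], [0.02, 3.11], [-2.88, 2.88]. Speed limits (rad/s): [2.39, 2.39, 3.01, 3.14, 3.14, 3.14].

## Interface

Orientations are given as a 3x3 rotation matrix whose columns are the frame's x, y, z axes.
In Python, from station import r gives the robot as it stands.
- The arm moves only by the tool send_rows, never from a script. Its argument "series" is text: rows parted by semicolons, each of 7 numbers parted by spaces: the shift along the tool's x, y, z in mm, then the turn, a rotation vector about the tool's x, y, z in rad, then the finger opening in mm, from 0 to 85.4. In form: dx dy dz wx wy wz fingers; .... A call has 1 to 8 rows; each row shifts and turns the commanded pose from where the row before left it, along the tool's axes as they then stand; what a row does not reach is not made up. A row lasts 1/12 s, in which the tool goes at most 41.7 mm and 7.16 degrees, less where a joint would pass 70% of its speed; a pose out of reach is approached as far as the arm can. A call is refused whole if a number of a shift passes 41.7 or a number of a turn 0.125, either way. A call with a gripper value outside its range is refused whole. The fingers move at their own pace and stop on an object; "force" is the grip in N (left out, the last holds). Time passes only in rows, so rows that do not move let the fingers close. It gives the time, the measured TCP pose, the force, the opening and the grip force at its end, in the units of the state.
- r.observe(): the state, without advancing time (a new reading comes with each control period).
- r.camera(name): name is "side" or "top"; returns the picture (480x640x3 uint8, blue, green, red); there is no depth.
- r.get_calibration(name): a dict with "fx", "fy", "cx", "cy" (pixels), "origin" and "rotation" of the camera in the world. Camera axes: x right, y down, z forward; pixel columns grow to the right and rows downward; lengths in m; the calibration is good to about 2 mm. A picture is of the moment at which its call begins. get_calibration takes no time and is no camera call.
- r.hand_in(): hands the job in; it is judged then, once.
The state is a dict: "t": time; "joints": joint angles; "joint_velocities": joint speeds; "effort": joint torques, N m; "tcp_pos": TCP position; "eef_rot": TCP orientation; "ft_force": force on the tool from outside, world axes, zero at the start; "wrist_torque": the same for the moment, N m; "width": finger opening in m; "grip_force": force on a finger pad.
Only numpy, scipy, OpenCV 4.12 (cv2) and the standard library are available. Lean on these libraries where they do the work, as an engineer would, in place of code of your own. Each camera call takes 0.05 s, during which the arm holds its last target. There are 200 camera calls.

## Working session

There is one attempt and no reset: what is moved stays moved. The work goes in short steps, Python scripts to look and compute and a tool call to move; the robot and the scene stay as the last step left them, time stands still between calls to the robot, and variables do not carry over. Pictures are saved under pics/ and viewed, at most 10 in all, crops included, and the job is handed in when it is done.

Besides the shell and the picture viewer there is one more tool, called after "Request:" as name(argument=value, ...) on one line, values as JSON. send_rows: Moves the arm, as the interface text tells. Its arguments: {"type":"object","properties":{"series":{"type":"string"},"force":{"type":"number"}},"required":["series"]}

```bash
mkdir -p pics; ls; python3 - <<'E'
from station import r
import cv2,numpy as np
s=r.observe();print(s['t'],s['tcp_pos'],s['eef_rot'],s['ft_force'],s['width'],r.hold_point_z)
for n in('side','top'):
    cv2.imwrite(f'pics/{n}0.png',r.camera(n));c=r.get_calibration(n);print(n,c)
E
```

```text
pics
0.0 [ 0.14950536 -0.5029901   0.23073154] [[ 9.58583951e-01  2.84810119e-01 -7.15608440e-05]
 [ 2.84809963e-01 -9.58583097e-01  1.31576325e-03]
 [ 3.06145672e-04 -1.28165077e-03 -9.99999132e-01]] [-0.14199864 -0.04644116 -0.26018611] 0.08558041351921142 0.0187
side {'fx': 459.55127578294156, 'fy': 459.55127578294156, 'cx': 310.27513802528546, 'cy': 229.94497296115614, 'origin': array([0.40580162, 0.66330634, 0.64306643]), 'rotation': array([[-0.98847411, -0.08535557,  0.12503348],
       [-0.1504182 ,  0.64716798, -0.74736067],
       [-0.01712627, -0.75755398, -0.65254782]])}
top {'fx': 450.01361025336024, 'fy': 450.01361025336024, 'cx': 312.6944299098792, 'cy': 230.98303965742565, 'origin': array([0.44288757, 0.03293435, 0.94527348]), 'rotation': array([[-0.01996027, -0.99462551,  0.10159573],
       [-0.99965475,  0.0181174 , -0.01902976],
       [ 0.01708683, -0.10194049, -0.99464374]])}
```

View pics/side0.png

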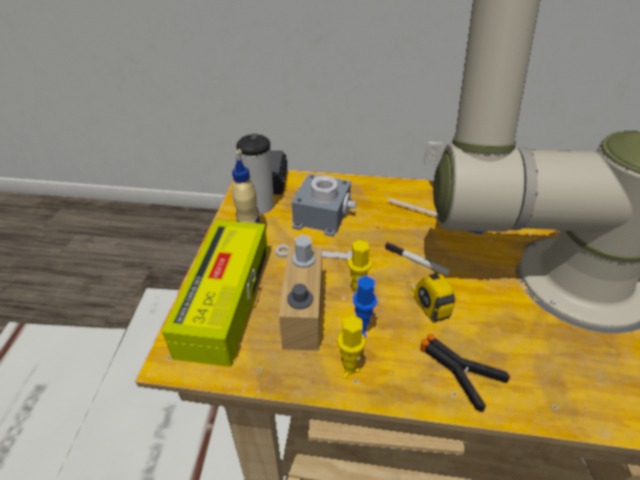

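View pics/top0.png

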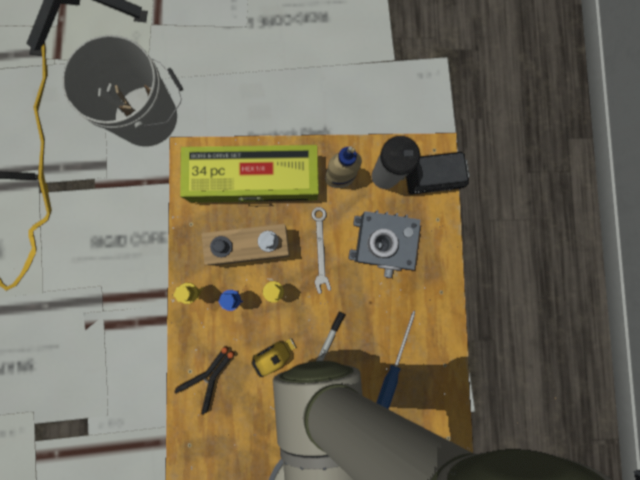

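The side view shows the plug at (303,245) and the well at (324,185). In the top view the plug is at (268,240) in the rack and the well mouth is at (384,242). The round pin is at (221,245). Next I'll measure on enlarged crops.

```bash
cat > h.py <<'E'
import cv2,numpy as np
from station import r
def ray(n,u,v):
    c=r.get_calibration(n);d=c['rotation']@np.array([(u-c['cx'])/c['fx'],(v-c['cy'])/c['fy'],1]);return c['origin'],d
def onz(n,u,v,z):
    o,d=ray(n,u,v);return (o+d*(z-o[2])/d[2]).round(4)
def proj(n,p):
    c=r.get_calibration(n);q=c['rotation'].T@(np.array(p)-c['origin']);return np.array([c['cx']+c['fx']*q[0]/q[2],c['cy']+c['fy']*q[1]/q[2]]).round(1)
E
python3 - <<'E'
from h import *
t=cv2.imread('pics/top0.png');s=cv2.imread('pics/side0.png')
k=dict(fx=8,fy=8,interpolation=cv2.INTER_CUBIC)
a=cv2.resize(t[222:262,245:295],None,**k);b=cv2.resize(t[222:262,360:410],None,**k)
c=cv2.resize(s[230:270,280:330],None,**k);d=cv2.resize(s[168:208,300:350],None,**k)
im=np.vstack([np.hstack([a,b]),np.hstack([c,d])])[:600]
cv2.imwrite('pics/c1.png',im)
print('plug head top',onz('top',267.5,238,.130),onz('side',304,240,.130))
print('well',onz('top',384,242,.095),onz('side',324.5,185,.095))
E
```

```text
plug head top [0.5149 0.0996 0.13  ] [0.5106 0.1025 0.13  ]
well [ 0.5062 -0.1184  0.095 ] [ 0.5031 -0.1085  0.095 ]
```

View pics/c1.png

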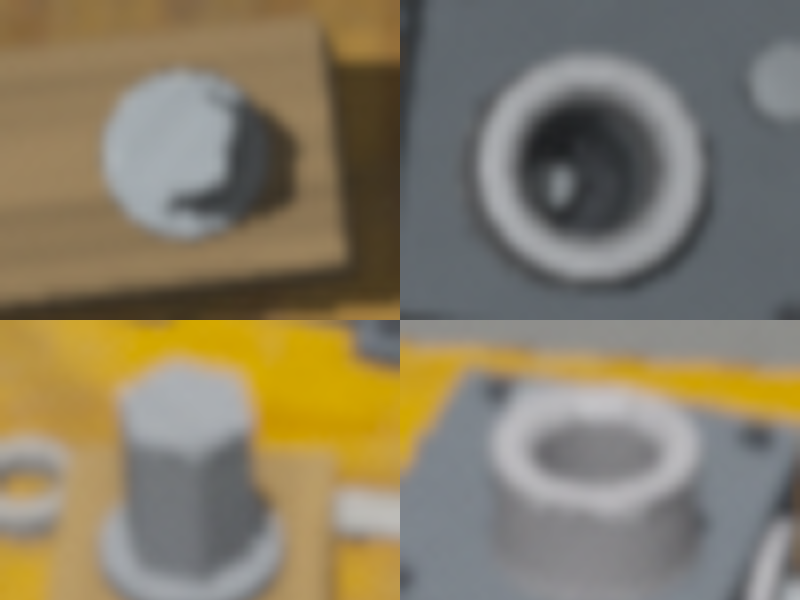

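The crops show the plug's hex top, its flange circle and the boss ring clearly. I'll turn these into positions and find the hex yaw by casting its top corners onto z=0.130.

```bash
python3 - <<'E'
from h import *
S=lambda x,y:(280+(x+.5)/8-.5,230+(y-320+.5)/8-.5)
T=lambda x,y:(245+(x+.5)/8-.5,222+(y+.5)/8-.5)
print('flange top',onz('top',*T(185,155),.092))
print('hex side',onz('side',*S(186,406),.130))
P=[onz('side',*S(*p),.130)[:2] for p in [(120,395),(181,358),(248,373),(250,420),(200,449),(130,432)]]
c=np.mean(P,0);print('c',c)
for p in P:
    e=p-c;print(np.hypot(*e).round(4),np.degrees(np.arctan2(e[1],e[0])).round(0))
# rack long axis edge in top crop (bottom edge)
a=onz('top',*T(0,303),.086);b=onz('top',*T(345,265),.086);print('rack dir',np.degrees(np.arctan2(*(b-a)[1::-1])))
print('well top',onz('top',360+(191.5)/8-.5,222+165.5/8-.5,.095),'side',onz('side',300+195.5/8-.5,168+130.5/8-.5,.095))
# two-view triangulation
def tri(p,q):
    o1,d1=ray('top',*p);o2,d2=ray('side',*q);A=np.c_[d1,-d2];s=np.linalg.lstsq(A,o2-o1,rcond=None)[0];return o1+d1*s[0],o2+d2*s[1]
print('well tri',tri((360+191.5/8-.5,222+165.5/8-.5),(300+195.5/8-.5,168+130.5/8-.5)))
E
```

```text
flange top [0.5126 0.1024 0.092 ]
hex side [0.5125 0.1035 0.13  ]
c [0.51211667 0.1029    ]
0.0146 -4.0
0.0147 -75.0
0.0157 -134.0
0.0139 167.0
0.0141 109.0
0.0146 44.0
rack dir -84.78040273038171
well top [ 0.5059 -0.1173  0.095 ] side [ 0.5048 -0.1125  0.095 ]
well tri (array([ 0.50618055, -0.11799106,  0.09113533]), array([ 0.50549436, -0.11805005,  0.09109491]))
```

Request:
send_rows(series="20 -18 0 0 0 0 85; 28 -26 0 0 0 0 75; 28 -26 0 0 0 0 65; 28 -26 0 0 0 0 60; 28 -26 0 0 0 0 60; 28 -26 0 0 0 0 60; 28 -26 0 0 0 0 60; 28 -26 0 0 0 0 60")

```text
t: 0.77
tcp_pos: [0.3, -0.2482, 0.2312]
eef_rot: [[0.959, 0.284, -0.0], [0.284, -0.959, 0.0], [0.0, -0.0, -1.0]]
ft_force: [0.6, -0.1, 0.1]
width: 0.0601
grip_force: 0.0
```

Request:
send_rows(series="28 -26 0 0 0 0 60; 28 -26 0 0 0 0 60; 28 -26 0 0 0 0 60; 28 -26 0 0 0 0 60; 28 -26 0 0 0 0 60; 28 -26 0 0 0 0 60; 28 -26 0 0 0 0 60; 28 -26 0 0 0 0 60")

```text
t: 1.43
tcp_pos: [0.4556, 0.0152, 0.2312]
eef_rot: [[0.959, 0.285, -0.0], [0.285, -0.959, -0.0], [-0.0, -0.0, -1.0]]
ft_force: [0.3, -1.7, 0.4]
width: 0.0601
grip_force: 0.0
```

Request:
send_rows(series="28 -26 0 0 0 0 60; 28 -26 0 0 0 0 60; 20 -18 0 0 0 0 60; 0 0 0 0 0 -0.11 60; 0 0 0 0 0 -0.11 60; 0 0 0 0 0 -0.11 60; 0 0 0 0 0 -0.11 60; 0 0 0 0 0 -0.11 60")

```text
t: 2.1
tcp_pos: [0.5078, 0.102, 0.2309]
eef_rot: [[0.664, 0.748, -0.001], [0.748, -0.664, 0.0], [-0.001, -0.001, -1.0]]
ft_force: [0.1, 0.2, 0.0]
width: 0.0599
grip_force: 0.0
```

Request:
send_rows(series="3.9 2.9 10 0 0 0 60; 0 0 25 0 0 0 60; 0 0 25 0 0 0 60; 0 0 25 0 0 0 60; 0 0 25 0 0 0 60; 0 0 17 0 0 0 60; 0 0 9 0 0 0 55; 0 0 0 0 0 0 45", force=40)

```text
t: 2.77
tcp_pos: [0.5118, 0.1029, 0.0931]
eef_rot: [[0.67, 0.742, -0.004], [0.742, -0.67, 0.0], [-0.003, -0.003, -1.0]]
ft_force: [-0.2, -0.9, -0.0]
width: 0.0455
grip_force: 0.0
```

Request:
send_rows(series="0 0 0 0 0 0 35; 0 0 0 0 0 0 30; 0 0 0 0 0 0 26; 0 0 0 0 0 0 20; 0 0 0 0 0 0 20; 0 0 0 0 0 0 20", force=40)

```text
t: 3.27
tcp_pos: [0.5135, 0.1029, 0.0965]
eef_rot: [[0.668, 0.744, 0.002], [0.744, -0.668, -0.0], [0.002, 0.002, -1.0]]
ft_force: [-1.4, 1.0, 6.2]
width: 0.0258
grip_force: 39.3
```

Request:
send_rows(series="0 0 -5 0 0 0 20; 0 0 -10 0 0 0 20; 0 0 -15 0 0 0 20; 0 0 -20 0 0 0 20; 0 0 -25 0 0 0 20; 0 0 -25 0 0 0 20; 0 0 -15 0 0 0 20; 0 0 0 0 0 0 20", force=60)

```text
t: 3.93
tcp_pos: [0.5139, 0.1029, 0.2141]
eef_rot: [[0.668, 0.744, 0.006], [0.744, -0.668, -0.0], [0.004, 0.005, -1.0]]
ft_force: [0.3, -0.1, -1.0]
width: 0.0251
grip_force: 59.0
```

Request:
send_rows(series="0 0 0 0 0 0 20; 0 0 0 0 0 0 20")

```text
t: 4.1
tcp_pos: [0.5121, 0.1029, 0.2092]
eef_rot: [[0.668, 0.744, -0.002], [0.744, -0.668, 0.0], [-0.001, -0.002, -1.0]]
ft_force: [-0.7, -0.5, -2.2]
width: 0.0252
grip_force: 59.0
```

```bash
python3 - <<'E'
from h import *
s=r.observe();print(s['t'],s['tcp_pos'],s['ft_force'],s['joints'])
for n in('side','top'): cv2.imwrite(f'pics/{n}1.png',r.camera(n))
t=cv2.imread('pics/top1.png');s=cv2.imread('pics/side1.png')
k=dict(fx=4,fy=4,interpolation=cv2.INTER_CUBIC)
cv2.imwrite('pics/c2.png',np.hstack([cv2.resize(s[150:300,240:340],None,**k),cv2.resize(t[180:330,210:310],None,**k)]))
E
```

```text
4.1 [0.51214517 0.10285457 0.2091775 ] [-0.66673795 -0.53657495 -2.23348827] [-2.63432970e-02  3.26285876e-01  1.53864893e+00  3.64667022e-05
  1.27878341e+00  7.05776100e-01]
```

View pics/c2.png

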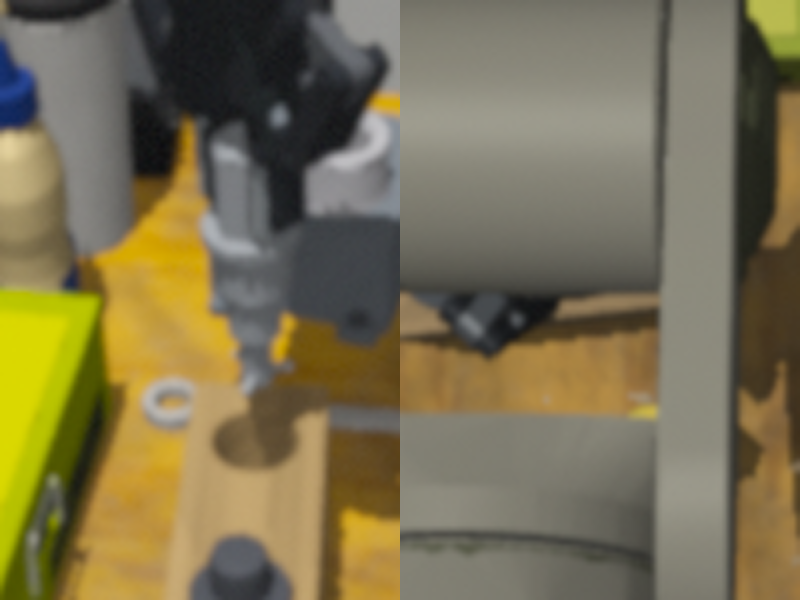

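The plug hangs upright in the grip, with its tip near (303,247) in the side image. The rack hole is empty and the pin is untouched. The arm blocks the top view. Next I'll check the side-camera offset.

```bash
python3 - <<'E'
from h import *
p=np.array([.5121,.1029,.2092])
for dz in(-.0045,-.0105,-.0345,-.0892):print(dz,proj('side',p+[0,0,dz]))
print('crop pts: flange top c',240+244/4,150+228/4,'tip',240+255/4,150+388/4)
print('well proj', [proj('side',(x,y,.095)) for x,y in((.506,-.117),(.505,-.1125))])
E
```

```text
-0.0045 [301.8 204.6]
-0.0105 [301.9 207.6]
-0.0345 [302.3 219.4]
-0.0892 [303.3 244.5]
crop pts: flange top c 301.0 207.0 tip 303.75 247.0
well proj [array([323.6, 182.5]), array([323.8, 183.8])]
```

```bash
python3 - <<'E'
from h import *
for n,(x0,y0,w,h) in dict(top=(362,222,44,42),side=(305,170,40,28)).items():
    g=cv2.cvtColor(cv2.imread(f'pics/{n}0.png'),cv2.COLOR_BGR2GRAY)[y0:y0+h,x0:x0+w]
    g=cv2.resize(g,None,fx=8,fy=8,interpolation=cv2.INTER_CUBIC)
    for th in(140,150,160):
        m=cv2.threshold(g,th,255,0)[1]
        cs,hi=cv2.findContours(m,cv2.RETR_CCOMP,cv2.CHAIN_APPROX_NONE)
        for c,hh in zip(cs,hi[0]):
            if cv2.contourArea(c)>2500:
                e=cv2.fitEllipse(c);u,v=(np.array(e[0])+.5)/8-.5+[x0,y0]
                print(n,th,'hole' if hh[3]>=0 else 'out',np.round([u,v],1),np.round(np.array(e[1])/8,1),onz(n,u,v,.095))
E
```

```text
top 140 out [383.2 242.2] [26.8 27. ] [ 0.5058 -0.1169  0.095 ]
top 140 hole [383.1 242.3] [20.3 20.8] [ 0.5057 -0.1167  0.095 ]
top 150 out [383.2 242.3] [26.  26.4] [ 0.5058 -0.1168  0.095 ]
top 150 hole [383.2 242.3] [21.1 21.7] [ 0.5057 -0.1169  0.095 ]
top 160 out [383.1 242.3] [23.9 24.4] [ 0.5056 -0.1167  0.095 ]
side 140 out [324.3 179.2] [24.6 39. ] [ 0.5061 -0.1294  0.095 ]
side 140 hole [323.6 184.1] [ 6.8 16.1] [ 0.5052 -0.1113  0.095 ]
side 150 out [323.7 180.2] [21.3 39.4] [ 0.5069 -0.1254  0.095 ]
side 150 hole [323.8 184.1] [ 7.8 16.8] [ 0.505  -0.1114  0.095 ]
side 160 out [323.9 182.1] [18.6 25.3] [ 0.5057 -0.1185  0.095 ]
side 160 hole [323.8 184.1] [ 8.6 17.7] [ 0.5049 -0.1116  0.095 ]
```

Request:
send_rows(series="-12 10 0 0 0 0 20; -20 17 0 0 0 0 20; -26 22 0 0 0 0 20; -27 23 0 0 0 0 20; -27 23 0 0 0 0 20; -26 22 0 0 0 0 20; -18 15 0 0 0 0 20; -11.7 9.9 0 0 0 0 20")

```text
t: 4.87
tcp_pos: [0.5056, -0.1191, 0.2093]
eef_rot: [[0.67, 0.742, -0.002], [0.742, -0.67, 0.0], [-0.001, -0.002, -1.0]]
ft_force: [0.5, 0.3, -2.3]
width: 0.0252
grip_force: 59.1
```

Request:
send_rows(series="0 0 0 0 0 0 20; 0 0 0 0 0 0 20; 0 0 0 0 0 0 20; 0 0 0 0 0 0 20")

```text
t: 5.2
tcp_pos: [0.5062, -0.1156, 0.2101]
eef_rot: [[0.667, 0.745, -0.001], [0.745, -0.667, 0.0], [0.0, -0.001, -1.0]]
ft_force: [0.0, 0.6, -1.6]
width: 0.0253
grip_force: 59.1
```

```bash
python3 - <<'E'
from h import *
o=r.observe();print(o['t'],o['tcp_pos'],o['eef_rot'][:,1],o['ft_force'],o['joints'][5])
s=r.camera('side');cv2.imwrite('pics/side2.png',s)
t=r.camera('top')
k=dict(fx=8,fy=8,interpolation=cv2.INTER_CUBIC)
cv2.imwrite('pics/c3.png',np.hstack([cv2.resize(s[140:210,290:340],None,**k),cv2.resize(t[212:282,360:410],None,**k)]))
p=o['tcp_pos']
for dz in(-.0045,-.0105,-.0345,-.0892):print(dz,proj('side',p+[0,0,dz]))
E
```

```text
5.2 [ 0.50621062 -0.11564397  0.21005035] [ 7.44698067e-01 -6.67401172e-01 -6.81851060e-04] [ 0.01929256  0.63658993 -1.57505826] 0.2800645011643958
-0.0045 [323.5 135.3]
-0.0105 [323.5 138.1]
-0.0345 [323.5 149. ]
-0.0892 [323.5 172.4]
```

View pics/c3.png

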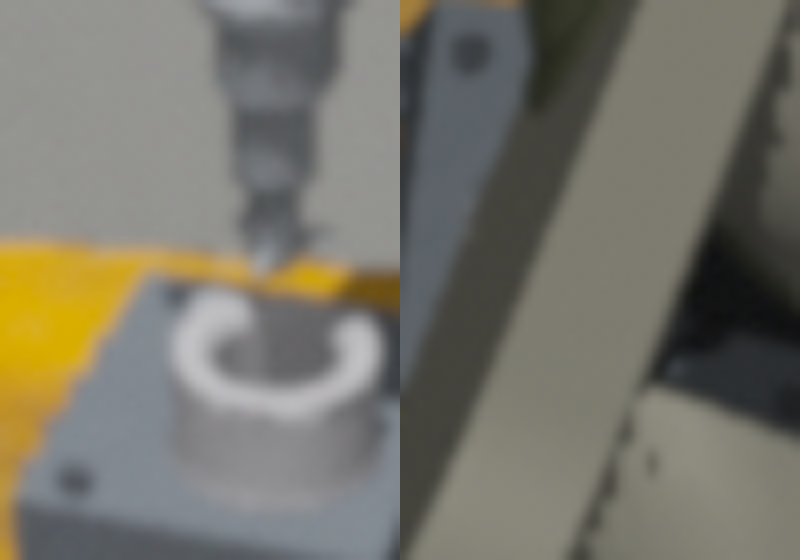

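The plug's axis is at u≈324.2 and the boss centre at u≈324.7, so it nearly lines up. I'll correct about 1 mm and lower the plug carefully.

Request:
send_rows(series="-1.2 0.3 0 0 0 0 20; 0 0 5 0 0 0 20; 0 0 8 0 0 0 20; 0 0 8 0 0 0 20; 0 0 8 0 0 0 20; 0 0 5 0 0 0 20; 0 0 3 0 0 0 20; 0 0 3 0 0 0 20")

```text
t: 5.97
tcp_pos: [0.5056, -0.1178, 0.1698]
eef_rot: [[0.668, 0.744, -0.0], [0.744, -0.668, 0.0], [-0.0, -0.0, -1.0]]
ft_force: [0.0, -0.5, -1.6]
width: 0.0252
grip_force: 59.1
```

Request:
send_rows(series="0 0 4 0 0 0 20; 0 0 5 0 0 0 20; 0 0 5 0 0 0 20; 0 0 4 0 0 0 20; 0 0 2 0 0 0 20; 0 0 0 0 0 0 20")

```text
t: 6.47
tcp_pos: [0.5055, -0.1177, 0.1498]
eef_rot: [[0.668, 0.744, -0.001], [0.744, -0.668, 0.0], [-0.0, -0.001, -1.0]]
ft_force: [-0.1, -0.1, -1.6]
width: 0.0255
grip_force: 59.1
```

Request:
send_rows(series="0.7 -0.6 0 0 0 0 20; 0 0 5 0 0 0 20; 0 0 5 0 0 0 20; 0 0 4 0 0 0 20; 0 0 3 0 0 0 20; 0 0 3 0 0 0 20; 0 0 2 0 0 0 20; 0 0 0 0 0 0 20")

```text
t: 7.13
tcp_pos: [0.5055, -0.1168, 0.1278]
eef_rot: [[0.668, 0.744, -0.001], [0.744, -0.668, 0.0], [-0.0, -0.001, -1.0]]
ft_force: [0.5, -0.5, -2.3]
width: 0.0251
grip_force: 59.1
```

Request:
send_rows(series="0 0 2 0 0 0 20; 0 0 1 0 0 0 20; 0 0 0 0 0 0 20; 0 0 0 0 0 0 20")

```text
t: 7.47
tcp_pos: [0.5057, -0.1169, 0.1253]
eef_rot: [[0.668, 0.744, 0.0], [0.744, -0.668, -0.0], [-0.0, 0.0, -1.0]]
ft_force: [0.1, 0.5, -1.9]
width: 0.0254
grip_force: 59.1
```

Request:
send_rows(series="0 0 1.5 0 0 0 20; 0 0 1 0 0 0 20; 0 0 0 0 0 0 20; 0 0 0 0 0 0 20")

```text
t: 7.8
tcp_pos: [0.5058, -0.117, 0.123]
eef_rot: [[0.668, 0.744, 0.0], [0.744, -0.668, -0.0], [0.0, 0.0, -1.0]]
ft_force: [-1.0, -0.3, 1.2]
width: 0.0252
grip_force: 59.4
```

Request:
send_rows(series="0 0 1 0 0 0 20; 0 0 1 0 0 0 20; 0 0 0 0 0 0 20; 0 0 0 0 0 0 20")

```text
t: 8.13
tcp_pos: [0.5058, -0.1169, 0.1208]
eef_rot: [[0.668, 0.744, 0.0], [0.744, -0.668, -0.0], [0.0, 0.0, -1.0]]
ft_force: [-0.2, 0.1, 1.5]
width: 0.0253
grip_force: 59.4
```

Request:
send_rows(series="0 0 1 0 0 0 20; 0 0 1 0 0 0 20; 0 0 0 0 0 0 20; 0 0 0 0 0 0 20")

```text
t: 8.47
tcp_pos: [0.5059, -0.1169, 0.1193]
eef_rot: [[0.668, 0.744, 0.001], [0.744, -0.668, -0.0], [0.0, 0.001, -1.0]]
ft_force: [-1.3, 0.4, 5.9]
width: 0.0251
grip_force: 60.0
```

Request:
send_rows(series="0 0 1.5 0 0 0 20; 0 0 1 0 0 0 20; 0 0 0 0 0 0 20; 0 0 0 0 0 -0.03 20; 0 0 0 0 0 -0.03 20; 0 0 0 0 0 0 20")

```text
t: 8.97
tcp_pos: [0.5061, -0.117, 0.1172]
eef_rot: [[0.621, 0.784, 0.001], [0.784, -0.621, -0.001], [0.0, 0.001, -1.0]]
ft_force: [-0.8, 0.6, 8.5]
width: 0.0249
grip_force: 60.3
```

```bash
python3 -c "
from h import *
o=r.observe();print(o['tcp_pos'],o['ft_force'],o['wrist_torque'],o['joints'])"
```

```text
[ 0.50605926 -0.11702665  0.11715757] [-0.83773399  0.64954468  8.46537888] [0.16166235 0.22133502 0.01054464] [-4.53109731e-01  4.20157966e-01  1.66516441e+00  7.56709131e-05
  1.05489080e+00  2.17299379e-01]
```

Request:
send_rows(series="0 0 0 0 0 -0.035 20; 0 0 0 0 0 -0.035 20; 0 0 0 0 0 -0.035 20; 0 0 0 0 0 -0.035 20")

```text
t: 9.3
tcp_pos: [0.5062, -0.1171, 0.1172]
eef_rot: [[0.506, 0.863, 0.002], [0.863, -0.506, -0.001], [0.0, 0.002, -1.0]]
ft_force: [-1.2, 0.6, 8.1]
width: 0.025
grip_force: 60.3
```

Request:
send_rows(series="0 0 0 0 0 -0.035 20; 0 0 0 0 0 -0.035 20; 0 0 0 0 0 -0.035 20; 0 0 0 0 0 -0.035 20")

```text
t: 9.63
tcp_pos: [0.5063, -0.1172, 0.1173]
eef_rot: [[0.381, 0.925, 0.002], [0.925, -0.381, -0.001], [-0.0, 0.002, -1.0]]
ft_force: [-0.3, -1.0, 8.9]
width: 0.0253
grip_force: 60.2
```

Request:
send_rows(series="0 0 0 0 0 -0.035 20; 0 0 0 0 0 -0.035 20; 0 0 0 0 0 -0.035 20; 0 0 0 0 0 -0.035 20")

```text
t: 9.97
tcp_pos: [0.5064, -0.1172, 0.1173]
eef_rot: [[0.248, 0.969, 0.002], [0.969, -0.248, -0.001], [-0.0, 0.003, -1.0]]
ft_force: [-0.1, -0.3, 9.2]
width: 0.0248
grip_force: 60.2
```

Request:
send_rows(series="0 0 0 0 0 -0.035 20; 0 0 0 0 0 -0.035 20; 0 0 0 0 0 -0.035 20; 0 0 0 0 0 -0.035 20")

```text
t: 10.3
tcp_pos: [0.5065, -0.1172, 0.1173]
eef_rot: [[0.11, 0.994, 0.002], [0.994, -0.11, -0.001], [-0.001, 0.003, -1.0]]
ft_force: [0.6, -0.5, 8.7]
width: 0.0255
grip_force: 60.2
```

Request:
send_rows(series="0 0 0 0 0 -0.035 20; 0 0 0 0 0 -0.035 20; 0 0 0 0 0 -0.035 20; 0 0 0 0 0 -0.035 20")

```text
t: 10.63
tcp_pos: [0.5065, -0.1172, 0.1173]
eef_rot: [[-0.03, 1.0, 0.003], [1.0, 0.03, -0.001], [-0.001, 0.003, -1.0]]
ft_force: [-0.2, 0.2, 8.1]
width: 0.025
grip_force: 60.2
```

Request:
send_rows(series="0 0 0 0 0 -0.035 20; 0 0 0 0 0 -0.035 20; 0 0 0 0 0 -0.035 20; 0 0 0 0 0 -0.035 20")

```text
t: 10.97
tcp_pos: [0.5065, -0.1172, 0.1173]
eef_rot: [[-0.169, 0.986, 0.003], [0.986, 0.169, -0.001], [-0.001, 0.002, -1.0]]
ft_force: [0.8, -0.3, 9.1]
width: 0.0252
grip_force: 60.2
```

Request:
send_rows(series="0 0 0 0 0 -0.035 20; 0 0 0 0 0 -0.035 20; 0 0 0 0 0 -0.035 20; 0 0 0 0 0 -0.035 20")

```text
t: 11.3
tcp_pos: [0.5065, -0.1172, 0.1174]
eef_rot: [[-0.305, 0.952, 0.003], [0.952, 0.305, -0.001], [-0.002, 0.002, -1.0]]
ft_force: [0.0, -0.1, 8.3]
width: 0.0249
grip_force: 60.2
```

Request:
send_rows(series="0 0 0 0 0 -0.035 20; 0 0 0 0 0 -0.035 20; 0 0 0 0 0 -0.035 20; 0 0 0 0 0 -0.035 20")

```text
t: 11.63
tcp_pos: [0.5065, -0.1172, 0.1174]
eef_rot: [[-0.435, 0.901, 0.003], [0.901, 0.435, -0.001], [-0.002, 0.002, -1.0]]
ft_force: [0.4, -0.1, 8.4]
width: 0.0252
grip_force: 60.2
```

Request:
send_rows(series="0 0 0 0 0 -0.035 20; 0 0 0 0 0 -0.035 20; 0 0 0 0 0 -0.035 20; 0 0 0 0 0 -0.035 20")

```text
t: 11.97
tcp_pos: [0.5065, -0.1172, 0.1174]
eef_rot: [[-0.556, 0.831, 0.003], [0.831, 0.556, -0.001], [-0.002, 0.002, -1.0]]
ft_force: [0.4, -0.2, 9.2]
width: 0.0248
grip_force: 60.2
```

Request:
send_rows(series="0 0 0 0 0 -0.035 20; 0 0 0 0 0 -0.035 20; 0 0 0 0 0 -0.035 20; 0 0 0 0 0 -0.035 20")

```text
t: 12.3
tcp_pos: [0.5066, -0.1173, 0.1174]
eef_rot: [[-0.667, 0.745, 0.003], [0.745, 0.667, -0.001], [-0.003, 0.001, -1.0]]
ft_force: [0.6, -0.4, 8.8]
width: 0.0254
grip_force: 60.2
```

Request:
send_rows(series="0 0 0 0 0 -0.035 20; 0 0 0 0 0 -0.035 20; 0 0 0 0 0 -0.035 20; 0 0 0 0 0 -0.035 20")

```text
t: 12.63
tcp_pos: [0.5062, -0.1171, 0.1168]
eef_rot: [[-0.764, 0.645, 0.002], [0.645, 0.764, -0.001], [-0.002, 0.0, -1.0]]
ft_force: [0.8, -0.4, 1.6]
width: 0.0254
grip_force: 59.6
```

The force dropped from 9 N to 1.6 N, so the lugs are over the gaps. I'll stop turning and press straight down.

Request:
send_rows(series="0 0 1 0 0 0 20; 0 0 1 0 0 0 20; 0 0 0 0 0 0 20; 0 0 0 0 0 0 20")

```text
t: 12.97
tcp_pos: [0.506, -0.117, 0.1143]
eef_rot: [[-0.763, 0.647, 0.001], [0.647, 0.763, -0.0], [-0.001, 0.0, -1.0]]
ft_force: [3.2, -0.6, 1.8]
width: 0.0252
grip_force: 59.5
```

```bash
python3 -c "
from h import *
o=r.observe();print(o['tcp_pos'],o['ft_force'],o['wrist_torque'],o['joints'])"
```

```text
[ 0.50598973 -0.11699965  0.11433213] [ 3.16114018 -0.6262203   1.80122598] [-0.08783625 -0.66108672 -0.02475727] [-4.53163856e-01  4.24036981e-01  1.66781067e+00  1.71857640e-04
  1.04886986e+00 -1.32045159e+00]
```

Request:
send_rows(series="0 0 1 0 0 0 20; 0 0 0.7 0 0 0 20; 0 0 0 0 0 0 20; 0 0 0 0 0 0 20")

```text
t: 13.3
tcp_pos: [0.5058, -0.117, 0.1126]
eef_rot: [[-0.763, 0.646, 0.0], [0.646, 0.763, -0.0], [-0.0, 0.0, -1.0]]
ft_force: [3.1, -0.0, 1.2]
width: 0.0254
grip_force: 59.6
```

```bash
python3 -c "
from h import *
o=r.observe();print(o['tcp_pos'],o['ft_force'],o['wrist_torque'])"
```

```text
[ 0.50580483 -0.11695876  0.11261887] [ 3.05863811 -0.03696348  1.20370962] [-0.09179331 -0.78682819 -0.00853478]
```

Request:
send_rows(series="-0.4 0.3 0.7 0 0 0 20; 0 0 0.6 0 0 0 20; 0 0 0 0 0 0 20; 0 0 0 0 0 0 20")

```text
t: 13.63
tcp_pos: [0.5061, -0.117, 0.1112]
eef_rot: [[-0.763, 0.646, -0.0], [0.646, 0.763, -0.0], [0.0, -0.0, -1.0]]
ft_force: [0.7, -1.3, 3.0]
width: 0.0254
grip_force: 59.6
```

```bash
python3 -c "
from h import *
o=r.observe();print(o['tcp_pos'],o['ft_force'],o['wrist_torque'])"
```

```text
[ 0.50605048 -0.11697761  0.11123092] [ 0.73282577 -1.34615815  3.01007302] [-0.37317033 -0.30898405 -0.00942591]
```

Request:
send_rows(series="0 0 0.7 0 0 0 20; 0 0 0.5 0 0 0 20; 0 0 0 0 0 0 20; 0 0 0 0 0 0 20")

```text
t: 13.97
tcp_pos: [0.5061, -0.117, 0.1101]
eef_rot: [[-0.763, 0.646, -0.0], [0.646, 0.763, -0.0], [0.0, -0.0, -1.0]]
ft_force: [0.6, -1.4, 2.3]
width: 0.0253
grip_force: 59.6
```

Request:
send_rows(series="0 0 0.7 0 0 0 20; 0 0 0.5 0 0 0 20; 0 0 0 0 0 0 20; 0 0 0 0 0 0 20")

```text
t: 14.3
tcp_pos: [0.5063, -0.1171, 0.1095]
eef_rot: [[-0.763, 0.646, 0.0], [0.646, 0.763, -0.0], [-0.001, -0.0, -1.0]]
ft_force: [-0.9, -0.8, 9.4]
width: 0.0252
grip_force: 60.4
```

Floor found at TCP z≈0.1095 with about 6 N on it. Now I'll screw clockwise, following the plug down.

Request:
send_rows(series="0 0 -0.3 0 0 0.03 20; 0 0 0 0 0 0.04 20; 0 0 0.1 0 0 0.04 20; 0 0 0.1 0 0 0.04 20; 0 0 0.1 0 0 0.04 20; 0 0 0 0 0 0 20")

```text
t: 14.8
tcp_pos: [0.5062, -0.1168, 0.1092]
eef_rot: [[-0.626, 0.78, 0.0], [0.78, 0.626, 0.0], [0.0, 0.0, -1.0]]
ft_force: [-0.2, 0.1, 6.2]
width: 0.025
grip_force: 60.1
```

```bash
python3 -c "
from h import *
o=r.observe();print(o['tcp_pos'],o['ft_force'],o['wrist_torque'],o['joints'][5])"
```

```text
[ 0.50616634 -0.11681322  0.10917145] [-0.22504507  0.0641081   6.15051915] [-0.16048182 -0.02007268 -0.05921018] -1.1287141439157071
```

Request:
send_rows(series="0 0 0.15 0 0 0.05 20; 0 0 0.18 0 0 0.05 20; 0 0 0.18 0 0 0.05 20; 0 0 0.18 0 0 0.05 20; 0 0 0.18 0 0 0.05 20; 0 0 0 0 0 0 20")

```text
t: 15.3
tcp_pos: [0.5061, -0.1167, 0.1082]
eef_rot: [[-0.413, 0.911, -0.0], [0.911, 0.413, 0.0], [0.001, -0.0, -1.0]]
ft_force: [-0.1, 0.2, 5.0]
width: 0.0252
grip_force: 60.0
```

```bash
python3 -c "
from h import *
o=r.observe();print(o['tcp_pos'],o['ft_force'],o['wrist_torque'],o['joints'][5])"
```

```text
[ 0.50606962 -0.11669698  0.1082061 ] [-0.09717111  0.15863541  5.02012469] [ 0.00435765  0.01348626 -0.0319869 ] -0.8780924106127618
```

Request:
send_rows(series="0 0 0.18 0 0 0.05 20; 0 0 0.18 0 0 0.05 20; 0 0 0.18 0 0 0.05 20; 0 0 0.18 0 0 0.05 20; 0 0 0.18 0 0 0.05 20; 0 0 0.18 0 0 0.05 20; 0 0 0 0 0 0 20")

```text
t: 15.88
tcp_pos: [0.5061, -0.1166, 0.1073]
eef_rot: [[-0.125, 0.992, -0.0], [0.992, 0.125, 0.001], [0.001, -0.0, -1.0]]
ft_force: [-0.4, 1.3, 7.2]
width: 0.0249
grip_force: 60.2
```

```bash
python3 -c "
from h import *
o=r.observe();print(o['tcp_pos'],o['ft_force'],o['wrist_torque'],o['joints'][5])"
```

```text
[ 0.50610649 -0.11660161  0.10727285] [-0.40237054  1.30476438  7.17075332] [0.15025109 0.04873955 0.00182632] -0.5781647512555255
```

Request:
send_rows(series="0 0 0.1 0 0 0.05 20; 0 0 0.1 0 0 0.05 20; 0 0 0.1 0 0 0.05 20; 0 0 0.1 0 0 0.05 20; 0 0 0 0 0 0 20")

```text
t: 16.3
tcp_pos: [0.5061, -0.1166, 0.1066]
eef_rot: [[0.074, 0.997, -0.0], [0.997, -0.074, 0.001], [0.001, -0.0, -1.0]]
ft_force: [0.4, -0.0, 5.0]
width: 0.025
grip_force: 59.9
```

```bash
python3 -c "
from h import *
o=r.observe();print(o['tcp_pos'],o['ft_force'],o['wrist_torque'],o['joints'][5])"
```

```text
[ 0.50606483 -0.11660704  0.10660463] [ 0.44212134 -0.04692218  5.01028129] [ 0.14481422  0.02042266 -0.01528888] -0.37906583479534606
```

Request:
send_rows(series="0 0 0.15 0 0 0.05 20; 0 0 0.15 0 0 0.05 20; 0 0 0.15 0 0 0.05 20; 0 0 0.15 0 0 0.05 20; 0 0 0 0 0 0 20")

```text
t: 16.72
tcp_pos: [0.5061, -0.1167, 0.106]
eef_rot: [[0.269, 0.963, -0.0], [0.963, -0.269, 0.0], [0.0, -0.0, -1.0]]
ft_force: [-0.2, -0.0, 5.2]
width: 0.0252
grip_force: 59.9
```

```bash
python3 -c "
from h import *
o=r.observe();print(o['tcp_pos'],o['ft_force'],o['wrist_torque'],o['joints'][5])"
```

```text
[ 0.50606871 -0.11670632  0.10597635] [-0.23211292 -0.0343761   5.17675867] [ 0.16711496 -0.00886806 -0.02588425] -0.18056466738583885
```

Request:
send_rows(series="0 0 0.1 0 0 0.04 20; 0 0 0.1 0 0 0.04 20; 0 0 0.1 0 0 0.04 20; 0 0 0 0 0 0 20")

```text
t: 17.05
tcp_pos: [0.5061, -0.1169, 0.1058]
eef_rot: [[0.381, 0.925, -0.0], [0.925, -0.381, -0.0], [-0.0, -0.0, -1.0]]
ft_force: [0.1, 0.1, 4.7]
width: 0.0252
grip_force: 60.4
```

```bash
python3 -c "
from h import *
o=r.observe();print(o['tcp_pos'],o['ft_force'],o['wrist_torque'],o['joints'][5])
cv2.imwrite('pics/side3.png',cv2.resize(r.camera('side')[140:215,280:370],None,fx=8,fy=8,interpolation=cv2.INTER_CUBIC))"
```

```text
[ 0.50614856 -0.11692461  0.10578017] [0.07645638 0.06390788 4.67829609] [-0.08586571 -0.02434373  0.18455255] -0.061975770137593915
```

View pics/side3.png

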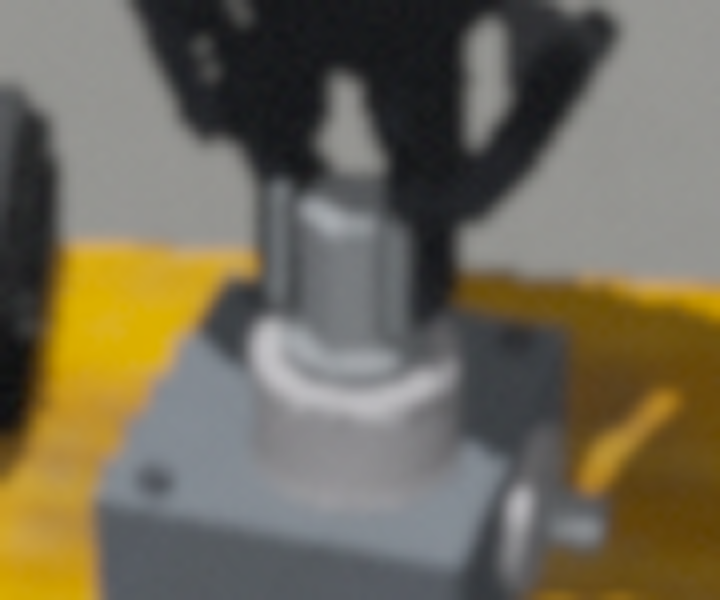

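The flange sits down on the boss. At about 72° the torque rises at a solid stop, so the plug is home. I'll let go and retreat straight up.

Request:
send_rows(series="0 0 -0.2 0 0 -0.005 30; 0 0 0 0 0 0 40; 0 0 0 0 0 0 50; 0 0 0 0 0 0 50; 0 0 0 0 0 0 50")

```text
t: 17.52
tcp_pos: [0.506, -0.1168, 0.1056]
eef_rot: [[0.377, 0.926, -0.001], [0.926, -0.377, 0.0], [0.0, -0.001, -1.0]]
ft_force: [0.1, 0.2, 1.0]
width: 0.0501
grip_force: 0.0
```

Request:
send_rows(series="0 0 -5 0 0 0 50; 0 0 -15 0 0 0 50; 0 0 -25 0 0 0 50; 0 0 -30 0 0 0 50; 0 0 -30 0 0 0 50; 0 0 -15 0 0 0 50; 0 0 0 0 0 0 50")

```text
t: 18.1
tcp_pos: [0.5073, -0.1174, 0.2298]
eef_rot: [[0.377, 0.926, 0.006], [0.926, -0.377, -0.003], [-0.0, 0.007, -1.0]]
ft_force: [0.6, 0.0, 0.5]
width: 0.0499
grip_force: 0.0
```

```bash
python3 -c "
from h import *
o=r.observe();print(o['t'],o['tcp_pos'],o['ft_force'],o['width'])
s=r.camera('side');cv2.imwrite('pics/side4f.png',s)
cv2.imwrite('pics/side4.png',np.hstack([cv2.resize(s[140:215,280:370],None,fx=5,fy=5,interpolation=cv2.INTER_CUBIC),s[:375,180:520]]))
for z in(.0965,.1025,.1405):print(z,proj('side',(.5057,-.1169,z)))"
```

```text
18.1 [ 0.50733414 -0.11741337  0.22975711] [0.56337857 0.00700116 0.50017282] 0.04986695850611114
0.0965 [323.8 182. ]
0.1025 [323.8 179.6]
0.1405 [323.8 163.9]
```

View pics/side4.png

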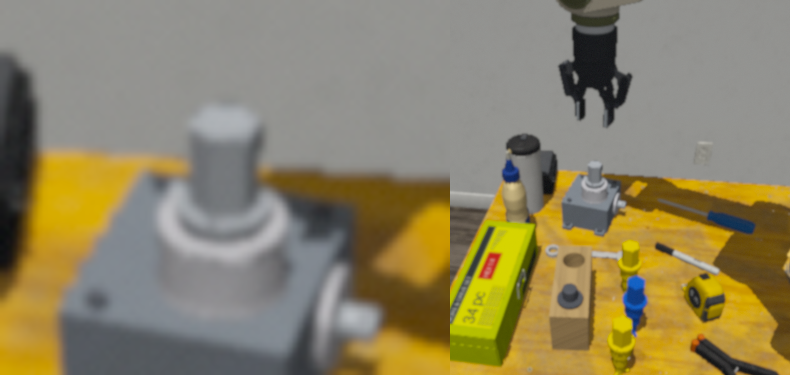

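```bash
python3 -c "
from h import *
a=cv2.cvtColor(cv2.imread('pics/side3.png'),cv2.COLOR_BGR2GRAY);s=cv2.imread('pics/side4f.png')
b=cv2.cvtColor(cv2.resize(s[140:215,280:370],None,fx=8,fy=8,interpolation=cv2.INTER_CUBIC),cv2.COLOR_BGR2GRAY)
for u in(322,324,326):
  x=int((u-280)*8)
  for n,g in(('before',a),('after',b)):print(u,n,[int(v) for v in g[300:440:5,x-6:x+7].mean(1)])
cv2.imwrite('pics/cmp.png',np.hstack([a[140:460,160:520],b[140:460,160:520]]))
"
```

```text
322 before [120, 120, 120, 120, 120, 120, 120, 120, 123, 128, 139, 149, 157, 157, 152, 144, 142, 152, 167, 178, 183, 178, 168, 155, 144, 139, 137, 139]
322 after [115, 115, 115, 115, 115, 115, 117, 122, 127, 136, 143, 147, 145, 136, 127, 121, 126, 142, 163, 175, 181, 176, 166, 152, 141, 137, 136, 138]
324 before [121, 122, 122, 122, 122, 122, 122, 121, 124, 130, 142, 153, 162, 162, 155, 144, 137, 142, 158, 173, 184, 184, 176, 164, 151, 143, 140, 140]
324 after [119, 118, 118, 118, 118, 119, 119, 121, 127, 136, 146, 152, 154, 147, 136, 125, 123, 134, 154, 171, 182, 181, 174, 160, 148, 141, 137, 138]
326 before [114, 114, 114, 115, 115, 115, 115, 116, 120, 128, 141, 154, 162, 162, 154, 142, 136, 143, 160, 175, 186, 187, 183, 173, 160, 149, 143, 141]
326 after [119, 118, 119, 119, 119, 119, 119, 122, 129, 139, 150, 156, 155, 145, 133, 122, 122, 134, 155, 171, 183, 185, 180, 170, 157, 148, 140, 138]
```

View pics/cmp.png

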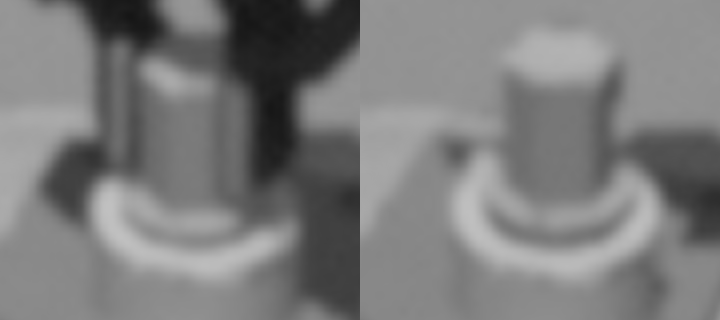

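After release the flange rose about 1.7 mm, which is the thread play under the pusher's push. The torque rise came early, so I'll regrip and check whether some clockwise travel remains.

Request:
send_rows(series="0 0 15 0 0 0 50; 0 0 30 0 0 0 50; 0 0 30 0 0 0 50; 0 0 25 0 0 0 50; 0 0 12 0 0 0 50; 0 0 5 0 0 0 50; 0 0 0 0 0 0 50; 0 0 0 0 0 0 40")

```text
t: 18.82
tcp_pos: [0.5063, -0.117, 0.1091]
eef_rot: [[0.377, 0.926, 0.0], [0.926, -0.377, 0.0], [0.0, 0.0, -1.0]]
ft_force: [-0.5, -0.8, 0.2]
width: 0.0406
grip_force: 0.0
```

Request:
send_rows(series="0 0 0 0 0 0 30; 0 0 0 0 0 0 20; 0 0 0 0 0 0 20; 0 0 0 0 0 0 20; 0 0 0 0 0 0 20", force=50)

```text
t: 19.23
tcp_pos: [0.5065, -0.117, 0.1095]
eef_rot: [[0.377, 0.926, 0.001], [0.926, -0.377, -0.001], [-0.0, 0.001, -1.0]]
ft_force: [-0.9, 0.1, 5.1]
width: 0.0254
grip_force: 49.2
```

```bash
python3 -c "
from h import *
o=r.observe();print(o['t'],o['tcp_pos'],o['ft_force'],o['wrist_torque'],o['joints'][5],o['width'])"
```

```text
19.2333 [ 0.5064538  -0.11704432  0.10945261] [-0.9493031   0.13807217  5.12101273] [0.1020307  0.18752239 0.01056376] -0.06585337154863993 0.025446694493477667
```

Request:
send_rows(series="0 0 0.1 0 0 0.02 20; 0 0 0.1 0 0 0.02 20; 0 0 0.1 0 0 0.02 20; 0 0 0 0 0 0 20; 0 0 0 0 0 0 20")

```text
t: 19.65
tcp_pos: [0.5066, -0.1171, 0.1093]
eef_rot: [[0.433, 0.902, 0.001], [0.902, -0.433, -0.001], [-0.0, 0.001, -1.0]]
ft_force: [-1.0, 1.5, 7.2]
width: 0.0258
grip_force: 50.7
```

```bash
python3 -c "
from h import *
o=r.observe();print(o['t'],o['tcp_pos'],o['ft_force'],o['wrist_torque'],o['joints'][5],o['width'])"
```

```text
19.65 [ 0.50656116 -0.11713545  0.10930334] [-1.04816418  1.4575463   7.19731199] [0.10937428 0.29195172 0.20264769] -0.005242956837820683 0.025811517642982805
```

The 0.2 N·m torque came back at once. The fingers rode up on the hex instead of turning it further, so the plug is at its solid stop. I'll let go and retreat.

Request:
send_rows(series="0 0 0 0 0 0 35; 0 0 0 0 0 0 50; 0 0 0 0 0 0 60; 0 0 0 0 0 0 60")

```text
t: 19.98
tcp_pos: [0.5061, -0.1169, 0.1083]
eef_rot: [[0.432, 0.902, -0.0], [0.902, -0.432, 0.0], [0.0, -0.0, -1.0]]
ft_force: [-0.2, 0.4, 0.1]
width: 0.06
grip_force: 0.0
```

Request:
send_rows(series="0 0 -5 0 0 0 60; 0 0 -15 0 0 0 60; 0 0 -25 0 0 0 60; 0 0 -30 0 0 0 60; 0 0 -30 0 0 0 60; 0 0 -10 0 0 0 60; 0 0 0 0 0 0 60; 0 0 0 0 0 0 60")

```text
t: 20.65
tcp_pos: [0.506, -0.1168, 0.223]
eef_rot: [[0.432, 0.902, -0.0], [0.902, -0.432, 0.0], [-0.0, -0.0, -1.0]]
ft_force: [-0.6, -0.2, -1.0]
width: 0.06
grip_force: 0.0
```

```bash
python3 -c "
from h import *
o=r.observe();print(o['t'],o['tcp_pos'],o['ft_force'])
s=r.camera('side');k=lambda s:cv2.resize(s[150:210,295:350],None,fx=7,fy=7,interpolation=cv2.INTER_CUBIC)
f=cv2.imread('pics/side4f.png');cv2.imwrite('pics/side5.png',np.hstack([k(f),k(s)]))
g=cv2.cvtColor(cv2.resize(s[140:215,280:370],None,fx=8,fy=8,interpolation=cv2.INTER_CUBIC),cv2.COLOR_BGR2GRAY)
for u in(322,324,326):
  x=int((u-280)*8);print(u,[int(v) for v in g[300:440:5,x-6:x+7].mean(1)])
"
```

```text
20.65 [ 0.50597185 -0.11684427  0.22301428] [-0.56966735 -0.18720944 -1.00593117]
322 [116, 116, 116, 115, 116, 116, 117, 121, 127, 138, 149, 154, 154, 146, 135, 126, 128, 143, 163, 176, 181, 176, 166, 152, 141, 138, 137, 137]
324 [119, 118, 118, 119, 119, 119, 119, 122, 128, 136, 148, 154, 157, 151, 140, 128, 126, 136, 155, 171, 181, 180, 174, 161, 148, 141, 137, 139]
326 [119, 118, 119, 119, 119, 118, 119, 122, 128, 138, 149, 154, 154, 144, 132, 121, 122, 135, 156, 172, 183, 185, 180, 170, 158, 148, 141, 139]
```

View pics/side5.png

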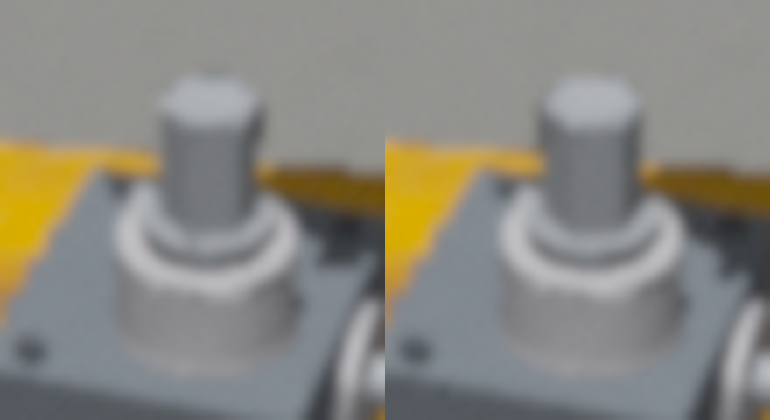

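```bash
python3 -c "
from h import *
c=np.array([.5057,-.1169])
d=r.get_calibration('side')['origin'][:2]-c;d/=np.hypot(*d)
P=lambda R,z:proj('side',[*(c+d*R),z])[1]
print('obs: before ',140+(300+5*15.0)/8,'after',140+(300+5*14)/8)
for h in(0,.0015,.0033,.005):print(h,P(.020,.101+h),P(.027,.095),'diff',P(.027,.095)-P(.020,.101+h))
"
```

```text
obs: before  186.875 after 186.25
0 185.8 190.2 diff 4.399999999999977
0.0015 185.2 190.2 diff 5.0
0.0033 184.5 190.2 diff 5.699999999999989
0.005 183.8 190.2 diff 6.399999999999977
```

The plug looks upright and stable, but the flange may still be about 1 mm high, and the hex seems to have turned slightly on the last try. I'll regrip once more and turn gently, keeping the torque under about 0.3 N·m.

Request:
send_rows(series="0 0 15 0 0 0 50; 0 0 30 0 0 0 50; 0 0 30 0 0 0 50; 0 0 25 0 0 0 50; 0 0 10 0 0 0 50; 0 0 4 0 0 0 50; 0 0 0 0 0 0 50; 0 0 0 0 0 0 40")

```text
t: 21.37
tcp_pos: [0.5067, -0.1172, 0.1104]
eef_rot: [[0.432, 0.902, 0.001], [0.902, -0.432, -0.001], [0.0, 0.001, -1.0]]
ft_force: [0.0, -1.0, 0.4]
width: 0.0402
grip_force: 0.0
```

Request:
send_rows(series="0 0 0 0 0 0 30; 0 0 0 0 0 0 20; 0 0 0 0 0 0 20; 0 0 0 0 0 0 20; 0 0 0 0 0 0 20", force=60)

```text
t: 21.78
tcp_pos: [0.5066, -0.1171, 0.1102]
eef_rot: [[0.432, 0.902, 0.001], [0.902, -0.432, -0.001], [-0.0, 0.002, -1.0]]
ft_force: [-0.5, 0.0, 5.4]
width: 0.026
grip_force: 59.1
```

```bash
python3 -c "
from h import *
o=r.observe();print(o['t'],o['tcp_pos'],o['ft_force'],o['wrist_torque'],o['joints'][5],o['width'])"
```

```text
21.7833 [ 0.50655482 -0.117134    0.11022402] [-0.53997944  0.0477621   5.37836984] [0.01662783 0.06420991 0.04684192] -0.0058273750898521345 0.025965943672006535
```

The fingers closed on the hex at 26.0 mm with it slightly askew, and the plug didn't follow, so it is at the solid stop. I'll realign, press it lightly down and let go.

Request:
send_rows(series="0 0 0.5 0 0 -0.02 20; 0 0 0.5 0 0 -0.02 20; 0 0 0.5 0 0 0 20; 0 0 0 0 0 0 20; 0 0 0 0 0 0 20")

```text
t: 22.2
tcp_pos: [0.5066, -0.1172, 0.1092]
eef_rot: [[0.395, 0.919, 0.002], [0.919, -0.395, -0.001], [-0.0, 0.002, -1.0]]
ft_force: [-2.3, 0.4, 12.6]
width: 0.0259
grip_force: 59.2
```

```bash
python3 -c "
from h import *
o=r.observe();print(o['t'],o['tcp_pos'],o['ft_force'],o['wrist_torque'],o['joints'][5],o['width'])"
```

```text
22.2 [ 0.50661911 -0.11718701  0.10916101] [-2.31056522  0.36161392 12.6499298 ] [ 0.16195979  0.43338766 -0.05291662] -0.04684483631634259 0.025866086224133084
```

Request:
send_rows(series="0 0 0 0 0 0 35; 0 0 0 0 0 0 50; 0 0 0 0 0 0 60; 0 0 0 0 0 0 60")

```text
t: 22.53
tcp_pos: [0.506, -0.1168, 0.1076]
eef_rot: [[0.396, 0.918, -0.001], [0.918, -0.396, 0.0], [0.0, -0.001, -1.0]]
ft_force: [-0.5, -0.2, 0.6]
width: 0.06
grip_force: 0.0
```

Request:
send_rows(series="0 0 -5 0 0 0 60; 0 0 -15 0 0 0 60; 0 0 -25 0 0 0 60; 0 0 -30 0 0 0 60; 0 0 -30 0 0 0 60; 0 0 -20 0 0 0 60; 0 0 0 0 0 0 60; 0 0 0 0 0 0 60")

```text
t: 23.2
tcp_pos: [0.5064, -0.117, 0.2338]
eef_rot: [[0.396, 0.918, 0.002], [0.918, -0.396, -0.001], [-0.0, 0.002, -1.0]]
ft_force: [-0.8, 0.4, -1.1]
width: 0.0599
grip_force: 0.0
```

```bash
python3 -c "
from h import *
o=r.observe();print(o['t'],o['tcp_pos'],o['ft_force'])
s=r.camera('side')
g=cv2.cvtColor(cv2.resize(s[140:215,280:370],None,fx=8,fy=8,interpolation=cv2.INTER_CUBIC),cv2.COLOR_BGR2GRAY)
for u in(322,324,326):
  x=int((u-280)*8);print(u,[int(v) for v in g[300:440:5,x-6:x+7].mean(1)])
"
```

```text
23.2 [ 0.50635157 -0.11698576  0.23378177] [-0.81346394  0.44884443 -1.09549856]
322 [115, 116, 116, 116, 115, 116, 117, 120, 127, 137, 148, 152, 151, 143, 131, 123, 126, 141, 161, 174, 180, 176, 165, 151, 141, 137, 136, 137]
324 [118, 119, 119, 119, 118, 118, 118, 121, 128, 136, 147, 154, 155, 148, 137, 125, 123, 134, 154, 171, 181, 180, 173, 160, 148, 141, 137, 138]
326 [117, 118, 118, 118, 118, 118, 119, 122, 129, 140, 151, 156, 155, 146, 133, 121, 122, 134, 155, 171, 183, 185, 181, 170, 158, 147, 140, 138]
```

```bash
python3 -c "
from station import r
print(r.hand_in())"
```

```text
the job is handed in; nothing more can be done
None
```

The plug is screwed into the well to what felt like its solid stop, released, and the job handed in at about 23 s. After release it rose about 1.7 mm, so its flange may rest about 1 mm above the 1.5 mm home height. Contact forces stayed under 13 N, and I saw nothing else moved.

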